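Refit the drying post of the glass drainer and put the beaker up to dry

ROBOT

A 6-joint arm with a two-finger parallel gripper is mounted at the origin on a cart in front of the work surface, level with it; the furniture and walls round the work are solid. World frame = base frame: x ahead of the robot, y to its left, z up, the work surface at z = 0. Lengths are in m, angles in rad, forces in N, time in s.
With the tool pointing down it reaches from about 0.375 to 0.975 m from the base axis. Payload 3.8 kg.
Tool frame: the origin (TCP) lies at the very end of the fingers, on their centre line; the grasp point (between the pads) lies bot.grip_point_offset behind it (bot.grip_point_offset is the distance from the TCP to the grasp point, in m); z points along the fingers, y is the line along which they close (so a half turn about z gives the same grasp; the last joint's range is limited). The gripper opens to 85 mm and grips with 20 to 120 N. Pads are 22 mm wide; open, the fingers measure 114 mm over their backs; the gripper's body (76 mm by 85 mm) begins 54 mm behind the grasp point. The pads swing forward as they close: fully open they stand 13 mm farther back than shut.
Start: joints at [-1.385, 0.264, 1.604, -0, 1.274, -0.037], TCP at [0.149, -0.658, 0.231] pointing down, gripper open.
Joint ranges: [-2.63, 2.63], [-0.94, 2.18], [0.31, 2.57], [-1.31, 4.45], [0, 2.66], [-2.55, 2.55]. Speed limits (rad/s): [2.57, 2.57, 3.14, 3.14, 3.14, 3.14].

INTERFACE

Orientations are given as a rotation vector (axis times angle).
In Python, from workcell import bot, vision gives the robot as it stands.
- The arm moves only by the tool play_rows, never from a script. Its argument "rows" is a list of rows, each an object of numbers: "dx", "dy", "dz": the shift along the tool's x, y, z as a fraction of full scale; "roll": the turn about the tool's z as a fraction of full scale; "fingers": the closure, from 0 (fully open) to 1 (shut). In form: [{"dx": .., "dy": .., "dz": .., "roll": .., "fingers": ..}, ...]. A call has 1 to 20 rows; each row shifts and turns the commanded pose from where the row before left it, along the tool's axes as they then stand; what a row does not reach is not made up. Full scale, the value 1, is 0.04 m for a shift and 4 degrees for a turn. A row lasts 1/12 s, in which the tool goes at most 41.7 mm and 7.16 degrees, less where a joint would pass 70% of its speed; a pose out of reach is approached as far as the arm can. A call with a number of a shift or a turn outside -1 to 1 is refused whole. A call with a gripper value outside its range is refused whole. The fingers move at their own pace and stop on an object; "grip_force" is the grip in N (left out, the last holds). Time passes only in rows, so rows that do not move let the fingers close. It gives the time, the measured TCP pose, the force and the opening at its end, in the units of the state.
- bot.read_state(): the state, without advancing time (a new reading comes with each control period).
- vision.read_camera(name): name is "scene" or "top"; returns a dict with "pixels" (400x640x3 uint8, red, green, blue), "depth" (400x640 float32, m along the optical axis (not along the pixel's ray), 0 where there is no reading), "fx", "fy", "cx", "cy" (pixels), "R" (3x3) and "t" (3): a world point X has camera coordinates R X + t. Camera axes: x right, y down, z forward; pixel columns grow to the right and rows downward; lengths in m; the calibration is good to about 2 mm. A picture is of the moment at which its call begins.
- bot.finish_job(): hands the job in, once; it reports no verdict.
The state is a dict: "time": time; "q": joint angles; "joint_vel": joint speeds; "joint_torque": joint torques, N m; "tool_pos": TCP position; "tcp_rot": TCP orientation; "wrist_force": force on the tool from outside, world axes, zero at the start; "torque": the same for the moment, N m; "width": opening from 0.0 (shut) to 1.0 (fully open).
Only numpy, scipy, OpenCV 4.12 (cv2) and the standard library are available. Lean on these libraries where they do the work, as an engineer would, in place of code of your own. Each camera call takes 0.05 s, during which the arm holds its last target. There are 200 camera calls.

TASK

Put the loose white post back into the drainer: pass its plain end down through the empty opening of the steel grille, feel about gently on the tray underneath until it finds its hidden socket, and seat it fully home. Then set the free steel beaker, upside down as it stands, over the post so that it rests on the post's head, without disturbing the other beaker.

Things in the scene. Friction and masses are not known exactly. Their poses are not given: they have to be found in the camera images.
- post_centre (a point): loose white plastic drying post, upright, 136 mm long, about 90 g, standing on its plain end. Lower part: plain round dowel, 22 mm diameter, end chamfered 2 mm, to go into the socket. Top 36 mm: thicker head, 31 mm diameter, flat on top, to hold it by. This point is half-way up its axis, 68 mm from either end (middle of the head 50 mm above it); z is the axis, towards the head
- drainer: glass drainer: steel grille (244 mm along y, 114 mm along x) lying in a black drip tray, 270 x 140 mm, rim 58 mm high, that does not slide. This point is under the grille's centre, at worktop height; z up; y from the empty opening towards the other one. The thin tray cracks if the post presses or pushes on the drainer (tray or grille) with more than 30 N
- opening (a point): centre of the grille's empty round opening, 46 mm wide, level with the grille's top, 54 mm above the worktop. The tray's hard flat floor, 28 mm below this point, has one blind socket, 23.4 mm wide, 22 mm deep; a post fully home ends 50 mm below this point. The grille was dropped in askew: the socket's centre lies up to 10 mm sideways of this point, direction unknown, in the dark
- beaker_centre (a point): free steel beaker, upside down on the worktop, 80 mm high, 120 g, 64 mm wide at the mouth (below), 57 mm at the closed end on top; hollow: inside 58 mm wide at the mouth, 51 mm at the end, 76 mm deep. This point is half-way up its axis (60.5 mm wide there); z up. Resting on the seated post, its mouth hangs 10 mm above the grille and this point is 50 mm above the opening's
- other_beaker_centre (a point): the other beaker, the same kind, which already hangs upside down on the drainer's second, fixed post, 130 mm along the drainer's y from the empty opening; this point is half-way up its axis. Leave it as it is
Things that resemble listed ones, but are neither listed nor needed, are in the scene too. Leave any brown, purple or yellow look-alike of the part that bears post_centre alone.

How it is judged:
By the outcome, as a careful person would: the job done as asked, in the order asked, and still so for the second after the job is handed in, with the robot touching nothing.
It also fails if it takes over 67 s, if anything falls off the work surface, if the arm or the gripper's body presses on something with over 40 N, if the wrist force passes 120 N, or if a joint passes its speed limit or range.

## Working session

There is one attempt and no reset: what is moved stays moved. The work goes in short steps, Python scripts to look and compute and a tool call to move; the robot and the scene stay as the last step left them, time stands still between calls to the robot, and variables do not carry over. Pictures are saved under pics/ and viewed, on a budget of 10 in all, crops included, one or two more only if the job needs it, and the job is handed in when it is done.

Besides the shell and the picture viewer there is one more tool, called after "Call:" as name([rows], argument=value, ...), one row to a line, values as JSON. play_rows: Moves the arm, as the interface text tells. Its arguments: {"type":"object","properties":{"rows":{"type":"array","items":{"type":"object","properties":{"dx":{"type":"number","minimum":-1,"maximum":1},"dy":{"type":"number","minimum":-1,"maximum":1},"dz":{"type":"number","minimum":-1,"maximum":1},"roll":{"type":"number","minimum":-1,"maximum":1},"fingers":{"type":"number"}}}},"grip_force":{"type":"number"}},"required":["rows"]}

```bash
mkdir -p pics; cat > h.py <<'E'
from workcell import bot, vision
import numpy as np, cv2
def cam(n):
    c=vision.read_camera(n); return c
def save(c,f,crop=None,s=1):
    im=c['pixels'][:,:,::-1]
    if crop: a,b,d,e=crop; im=im[b:e,a:d]
    cv2.imwrite(f,cv2.resize(im,None,fx=s,fy=s,interpolation=cv2.INTER_CUBIC))
def ray(c,u,v,z):
    R=np.array(c['R']);t=np.array(c['t']);o=-R.T@t
    d=R.T@np.array([(u-c['cx'])/c['fx'],(v-c['cy'])/c['fy'],1]); return o+d*(z-o[2])/d[2]
def cloud(c):
    v,u=np.mgrid[0:400,0:640];d=c['depth']
    P=np.stack([(u-c['cx'])/c['fx']*d,(v-c['cy'])/c['fy']*d,d],-1)-np.array(c['t']); W=P@np.array(c['R']); W[d==0]=np.nan; return W
def proj(c,X):
    p=np.array(c['R'])@np.array(X)+np.array(c['t']); return p[0]/p[2]*c['fx']+c['cx'],p[1]/p[2]*c['fy']+c['cy']
E
python3 - <<'E'
from h import *
for n in('scene','top'):
    c=cam(n); save(c,f'pics/{n}0.png',s=1.25); np.save(n+'0.npy',c,allow_pickle=True)
    print(n,-np.array(c['R']).T@np.array(c['t']),c['fx'],np.round(c['R'],2).tolist())
s=bot.read_state();print(s,bot.grip_point_offset)
E
```

```text
scene [0.04713272 0.88218746 0.76190667] 412.0896669000782 [[-0.89, -0.46, -0.01], [-0.27, 0.52, -0.81], [0.38, -0.72, -0.59]]
top [0.38000866 0.05477081 1.6114275 ] 469.0602673769967 [[-0.02, -1.0, 0.0], [-1.0, 0.02, -0.07], [0.07, -0.0, -1.0]]
{'time': 0.1, 'q': array([-1.38485687e+00,  2.64705533e-01,  1.60525940e+00, -3.56854784e-06,
        1.27371515e+00, -3.69176030e-02]), 'joint_vel': array([-0.00116487, -0.00105468, -0.00501812,  0.00084959,  0.00060754,
        0.00145708]), 'joint_torque': array([ 4.51661908e-04, -5.16707289e+01, -3.68590021e+01, -5.49194635e-05,
        6.24432927e-03, -1.41146376e-05]), 'tool_pos': array([ 0.1490468 , -0.65764564,  0.230056  ]), 'tcp_rot': array([-3.12004066e+00, -3.49109281e-01,  2.49266927e-04]), 'wrist_force': array([-0.25138043,  0.6276883 ,  0.15801955]), 'torque': array([-0.00053637, -0.00132486,  0.03349052]), 'width': 0.9977362002029844} 0.0187
```

View pics/scene0.png

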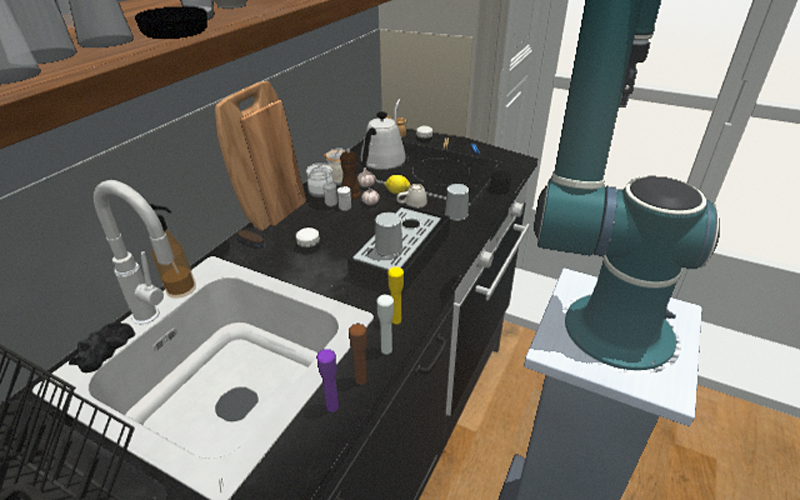

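View pics/top0.png

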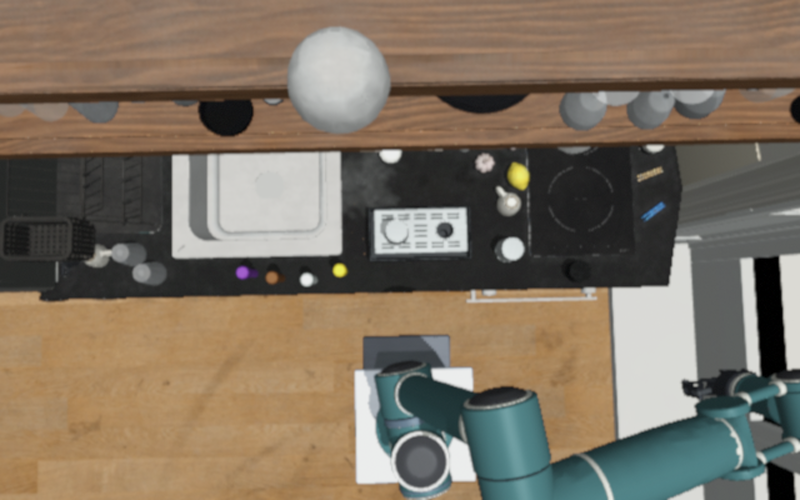

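Candidates for the post: white (386,323), yellow (397,295), brown (359,353) and purple (328,378) in the scene picture, so white it is. For the free beaker: the steel cup on the worktop at (457,202). The one at (388,233) hangs on the drainer, and the shelf and back glasses are not wanted. Next I measure and check in a crop.

```bash
python3 - <<'E'
from h import *
t=np.load('top0.npy',allow_pickle=True).item(); s=np.load('scene0.npy',allow_pickle=True).item()
W=cloud(t); Ws=cloud(s)
def pts(W,box,zr):
    a,b,c,d=box; w=W[b:d,a:c].reshape(-1,3); return w[(w[:,2]>zr[0])&(w[:,2]<zr[1])]
for nm,box,zr in [('post top',(235,214,258,232),(.12,.15)),('beaker top',(395,184,422,212),(.07,.09)),('other top',(300,170,335,200),(.13,.16)),('grille',(290,160,380,210),(.045,.058))]:
    p=pts(W,box,zr)
    if len(p): print(nm,len(p),p.mean(0).round(4),p.min(0).round(4),p.max(0).round(4), cv2.minAreaRect(p[:,:2].astype(np.float32)))
for nm,box,zr in [('post top s',(295,230,322,290),(.125,.15)),('beaker top s',(352,144,380,180),(.07,.09)),('other top s',(294,165,326,210),(.13,.16)),('grille s',(270,160,360,225),(.048,.06))]:
    p=pts(Ws,box,zr)
    if len(p): print(nm,len(p),p.mean(0).round(4),p.min(0).round(4),p.max(0).round(4), cv2.minAreaRect(p[:,:2].astype(np.float32)))
print(t['depth'][184,356],W[184,356],W[224,245],W[198,408])
a=cv2.resize(t['pixels'][150:240,225:435],None,fx=3.8,fy=3.8,interpolation=cv2.INTER_CUBIC)
b=cv2.resize(s['pixels'][130:290,260:400],None,fx=1.6,fy=1.6,interpolation=cv2.INTER_CUBIC)
o=np.zeros((600,798,3),np.uint8); o[:a.shape[0],:a.shape[1]]=a; o[344:600,:b.shape[1]]=b[:256]
cv2.imwrite('pics/crop1.png',o[:,:,::-1])
E
```

```text
post top 81 [0.3956 0.2686 0.1352] [0.3818 0.2542 0.1213] [0.4103 0.2846 0.141 ] ((0.3956530690193176, 0.26864519715309143), (0.02922622114419937, 0.02891756407916546), 42.4599609375)
beaker top 243 [ 0.4651 -0.2619  0.0799] [ 0.4381 -0.2911  0.0704] [ 0.4914 -0.2348  0.088 ] ((0.4648904800415039, -0.26298031210899353), (0.056058790534734726, 0.05301763117313385), 87.75078582763672)
other top 265 [0.5126 0.0404 0.1438] [0.484  0.0144 0.1305] [0.5405 0.0681 0.1563] ((0.5122414231300354, 0.04128368943929672), (0.05359147861599922, 0.05641139671206474), 89.57894134521484)
grille 1797 [ 0.5198 -0.0308  0.0534] [ 0.4414 -0.1572  0.045 ] [0.5837 0.1134 0.058 ] ((0.5123511552810669, -0.021766141057014465), (0.14188452064990997, 0.27085259556770325), 0.23283959925174713)
post top s 122 [0.3945 0.2723 0.1336] [0.3817 0.2567 0.1251] [0.4106 0.2851 0.1379] ((0.395473450422287, 0.2709159255027771), (0.02746473252773285, 0.027587343007326126), 27.941810607910156)
beaker top s 155 [ 0.4651 -0.2587  0.0784] [ 0.4377 -0.2985  0.0706] [ 0.4957 -0.2323  0.0843] ((0.4661676585674286, -0.26143306493759155), (0.05422596633434296, 0.05649765208363533), 42.860958099365234)
other top s 260 [0.5118 0.0452 0.1409] [0.4853 0.0117 0.13  ] [0.5425 0.0699 0.1467] ((0.5139018297195435, 0.040013864636421204), (0.05608178675174713, 0.056958720088005066), 66.15106201171875)
grille s 1582 [ 0.5097 -0.0155  0.054 ] [ 0.442  -0.2392  0.048 ] [0.5851 0.1142 0.06  ] ((0.5135520696640015, -0.06247428059577942), (0.14305885136127472, 0.3533611595630646), 0.030094929039478302)
1.5977606 [ 0.5231723  -0.09440713  0.02041108] [0.39442133 0.26859471 0.13412462] [ 0.46766564 -0.25618065  0.0876596 ]
```

View pics/crop1.png

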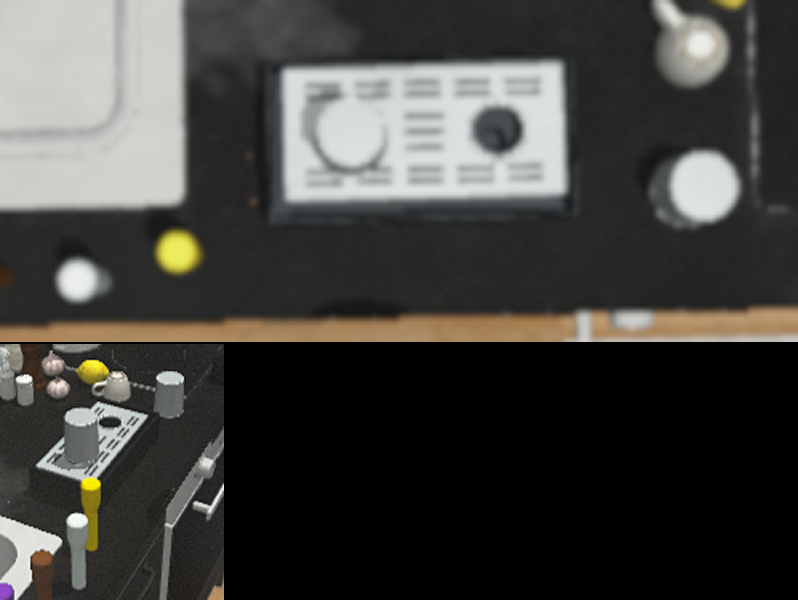

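```bash
python3 - <<'E'
from h import *
D=[];C=[]
for i in range(8):
    c=cam('top'); d=c['depth'].copy(); d[d==0]=np.nan; D.append(d); C.append(c['pixels'].astype(float))
d=np.nanmedian(np.array(D),0); p=np.mean(C,0); c['depth']=np.nan_to_num(d); W=cloud(c)
np.set_printoptions(linewidth=200)
print('z mm'); print((W[174:196,344:368,2]*1000).round(0))
print('grey'); print(p[174:196,344:368].mean(-1).round(0).astype(int))
g=p.mean(-1); m=np.zeros((400,640),np.uint8); m[174:196,344:368]=(g[174:196,344:368]<110)
n,l,st,ce=cv2.connectedComponentsWithStats(m); 
for k in range(1,n): print(st[k],ce[k],ray(c,*ce[k],.054))
for z,uv in((.054,(355.8,184.5)),(.026,(353,186))): print(ray(c,*uv,z))
# grille edges yaw via bright mask
m=((g>130)&(W[...,2]>.04)&(W[...,2]<.065)).astype(np.uint8); m[:, :290]=0; m[:,382:]=0; m[:155]=0;m[215:]=0
cs=max(cv2.findContours(m,0,2)[0],key=cv2.contourArea); r=cv2.minAreaRect(cs); print(r,[ray(c,*b,.054)[:2].round(4) for b in cv2.boxPoints(r)],ray(c,*r[0],.054))
s=cam('scene');gs=s['pixels'].mean(-1);u,v=proj(s,ray(c,355.8,184.5,.054)); print(u,v); u=int(u);v=int(v)
print(gs[v-9:v+10,u-14:u+15].astype(int))
E
```

```text
z mm
[[53. 55. 54. 53. 54. 54. 52. 52. 56. 53. 55. 55. 53. 52. 53. 55. 55. 54. 56. 54. 52. 52. 56. 54.]
 [52. 56. 55. 55. 54. 55. 55. 54. 54. 53. 54. 55. 56. 55. 56. 55. 55. 52. 52. 55. 52. 53. 55. 52.]
 [54. 53. 56. 54. 55. 53. 55. 53. 55. 56. 54. 54. 56. 54. 55. 54. 53. 54. 55. 54. 56. 54. 53. 56.]
 [55. 55. 53. 54. 55. 55. 53. 54. 54. 56. 56. 58. 56. 57. 55. 54. 55. 54. 54. 54. 55. 55. 54. 55.]
 [54. 52. 55. 56. 53. 53. 55. 54. 55. 27. 26. 24. 26. 25. 24. 54. 56. 56. 54. 56. 54. 51. 53. 56.]
 [53. 54. 55. 54. 52. 54. 58. 27. 27. 25. 28. 26. 26. 26. 27. 26. 58. 55. 55. 53. 51. 53. 55. 55.]
 [54. 55. 54. 52. 54. 54. 26. 26. 28. 24. 29. 27. 24. 27. 27. 27. 24. 55. 57. 57. 57. 55. 55. 54.]
 [55. 55. 55. 55. 53. 59. 26. 26. 28. 28. 27. 26. 26. 23. 27. 29. 27. 26. 54. 54. 53. 54. 56. 55.]
 [54. 56. 55. 55. 53. 26. 27. 26. 25. 28. 29. 26. 23. 26. 27. 26. 26. 25. 56. 56. 54. 54. 54. 56.]
 [55. 56. 52. 55. 57. 25. 27. 26. 25. 23. 25. 24. 26. 28. 28. 28. 25. 24. 23. 53. 56. 54. 53. 55.]
 [52. 52. 52. 54. 56. 26. 27. 26. 24. 23. 15. 25. 26. 26. 28. 27. 23. 25. 28. 56. 53. 54. 54. 54.]
 [56. 
[... 5322 characters left out ...]
135 212 152 197 203 151 127 187 206 184 211 207 207]
 [103 105 106 107 105 107 168 213 198 189 186 172 164 161 158 163 195 221 199 212 179  66 109 198 150 111 211 205 206]
 [104 107 106 103 104 108 157 211 206 202 205 198 199 197 194 199 206 204 207 174  95 115 192 155  73 140 211 206 208]
 [105 102 104 106 105 108 156 209 202 203 207 205 206 200 204 207 200 208 203 117 114 195 148  81 147 197 209 208 170]
 [105 109 108 106 107 104 133 210 204 206 206 206 201 201 203 206 206 199 125 103 196 178  69 114 201 215 208 192  96]
 [103 105 109 104 106 102 120 209 208 202 152 179 203 204 202 203 206 203 144 181 168  90 114 195 210 210 187 123  38]]<stdin>:5: RuntimeWarning: All-NaN slice encountered
```

Depth shows the socket through the opening: floor at 26 mm, a pit at about 4 mm around pixel (354,187.5). I turn the tool first so the fingers close along world x, clear of the yellow post.

Call:
play_rows([
  {"roll": -0.965},
  {"roll": -0.965},
  {"roll": -0.965},
  {"roll": -0.965},
  {"roll": -0.965},
  {"roll": -0.965},
  {"roll": -0.965},
  {"roll": -0.965},
  {"roll": -0.965},
  {"roll": -0.965},
  {"roll": -0.965},
  {"roll": -0.965},
  {"roll": -0.965},
  {"roll": -0.965},
  {"roll": -0.965},
  {"roll": -0.965},
  {"roll": -0.965},
  {"roll": -0.965},
  {"roll": -0.965},
  {"roll": -0.965},
])

```text
validation failed for argument at $.ro...
```

```bash
cat >> h.py <<'E'
from scipy.spatial.transform import Rotation as Ro
def go(X):
    s=bot.read_state(); R=Ro.from_rotvec(s['tcp_rot']).as_matrix(); d=R.T@(np.array(X)-s['tool_pos'])
    print('t',round(s['time'],2),'tcp',s['tool_pos'].round(4),'tool x',R[:,0].round(3),'tool d/0.04:',(d/.04).round(3),'F',s['wrist_force'].round(2),'w',round(s['width'],3))
E
python3 - <<'E'
from h import *
t=np.load('top0.npy',allow_pickle=True).item()
print('socket',ray(t,354,187.5,.026)); print('opening',ray(t,355.5,184,.054))
go([.47,-.3,.25]); go([.3953,.2695,.25])
E
```

```text
socket [ 0.5109012  -0.08676237  0.026     ]
opening [ 0.52018627 -0.08959046  0.054     ]
t 0.55 tcp [ 0.1492 -0.6583  0.2313] tool x [0.975 0.221 0.   ] tool d/0.04: [ 9.802 -6.964 -0.468] F [-0.1  -0.33  0.41] w 1.0
t 0.55 tcp [ 0.1492 -0.6583  0.2313] tool x [0.975 0.221 0.   ] tool d/0.04: [ 11.127 -21.262  -0.468] F [-0.1  -0.33  0.41] w 1.0
```

Call:
play_rows([
  {"dx": 0,"dy": 0,"dz": 0,"roll": -0.965,"fingers": 0},
  {"dx": 0,"dy": 0,"dz": 0,"roll": -0.965,"fingers": 0},
  {"dx": 0,"dy": 0,"dz": 0,"roll": -0.965,"fingers": 0},
  {"dx": 0,"dy": 0,"dz": 0,"roll": -0.965,"fingers": 0},
  {"dx": 0,"dy": 0,"dz": 0,"roll": -0.965,"fingers": 0},
  {"dx": 0,"dy": 0,"dz": 0,"roll": -0.965,"fingers": 0},
  {"dx": 0,"dy": 0,"dz": 0,"roll": -0.965,"fingers": 0},
  {"dx": 0,"dy": 0,"dz": 0,"roll": -0.965,"fingers": 0},
  {"dx": 0,"dy": 0,"dz": 0,"roll": -0.965,"fingers": 0},
  {"dx": 0,"dy": 0,"dz": 0,"roll": -0.965,"fingers": 0},
  {"dx": 0,"dy": 0,"dz": 0,"roll": -0.965,"fingers": 0},
  {"dx": 0,"dy": 0,"dz": 0,"roll": -0.965,"fingers": 0},
  {"dx": 0,"dy": 0,"dz": 0,"roll": -0.965,"fingers": 0},
  {"dx": 0,"dy": 0,"dz": 0,"roll": -0.965,"fingers": 0},
  {"dx": 0,"dy": 0,"dz": 0,"roll": -0.965,"fingers": 0},
  {"dx": 0,"dy": 0,"dz": 0,"roll": -0.965,"fingers": 0},
  {"dx": 0,"dy": 0,"dz": 0,"roll": -0.965,"fingers": 0},
  {"dx": 0,"dy": 0,"dz": 0,"roll": -0.965,"fingers": 0},
  {"dx": 0,"dy": 0,"dz": 0,"roll": -0.965,"fingers": 0},
  {"dx": 0,"dy": 0,"dz": 0,"roll": -0.965,"fingers": 0},
])

```text
time: 2.22
tool_pos: [0.1491, -0.6583, 0.2314]
tcp_rot: [2.218, 2.224, -0.0]
wrist_force: [0.2, 0.5, -0.3]
width: 1.0
```

```bash
python3 - <<'E'
from h import *
go([.45,-.3,.26]); go([.3953,.2695,.26])
E
```

```text
t 2.22 tcp [ 0.1491 -0.6583  0.2314] tool x [-0.003  1.    -0.   ] tool d/0.04: [ 8.938  7.546 -0.717] F [ 0.24  0.54 -0.26] w 1.0
t 2.22 tcp [ 0.1491 -0.6583  0.2314] tool x [-0.003  1.    -0.   ] tool d/0.04: [23.179  6.217 -0.719] F [ 0.24  0.54 -0.26] w 1.0
```

Call:
play_rows([
  {"dx": 0.45,"dy": 0.5,"dz": -0.05,"roll": 0,"fingers": 0},
  {"dx": 0.65,"dy": 0.75,"dz": -0.05,"roll": 0,"fingers": 0},
  {"dx": 0.65,"dy": 0.75,"dz": -0.05,"roll": 0,"fingers": 0},
  {"dx": 0.65,"dy": 0.75,"dz": -0.05,"roll": 0,"fingers": 0},
  {"dx": 0.65,"dy": 0.75,"dz": -0.1,"roll": 0,"fingers": 0},
  {"dx": 0.65,"dy": 0.75,"dz": -0.1,"roll": 0,"fingers": 0},
  {"dx": 0.65,"dy": 0.75,"dz": -0.1,"roll": 0,"fingers": 0},
  {"dx": 0.65,"dy": 0.75,"dz": -0.1,"roll": 0,"fingers": 0},
  {"dx": 0.7,"dy": 0.75,"dz": -0.1,"roll": 0,"fingers": 0},
  {"dx": 0.75,"dy": 0.7,"dz": 0,"roll": 0,"fingers": 0},
  {"dx": 0.85,"dy": 0.35,"dz": 0,"roll": 0,"fingers": 0},
  {"dx": 0.9,"dy": 0,"dz": 0,"roll": 0,"fingers": 0},
  {"dx": 0.9,"dy": 0,"dz": 0,"roll": 0,"fingers": 0},
  {"dx": 0.9,"dy": 0,"dz": 0,"roll": 0,"fingers": 0},
  {"dx": 0.9,"dy": 0,"dz": 0,"roll": 0,"fingers": 0},
  {"dx": 0.9,"dy": 0,"dz": 0,"roll": 0,"fingers": 0},
  {"dx": 0.9,"dy": -0.1,"dz": 0,"roll": 0,"fingers": 0},
  {"dx": 0.9,"dy": -0.1,"dz": 0,"roll": 0,"fingers": 0},
  {"dx": 0.9,"dy": -0.1,"dz": 0,"roll": 0,"fingers": 0},
  {"dx": 0.9,"dy": -0.1,"dz": 0,"roll": 0,"fingers": 0},
])

```text
time: 3.88
tool_pos: [0.4351, -0.0409, 0.2597]
tcp_rot: [2.222, 2.22, 0.001]
wrist_force: [1.7, 0.1, -0.2]
width: 1.0
```

```bash
python3 - <<'E'
from h import *
go([.3953,.2695,.26])
E
```

```text
t 3.88 tcp [ 0.4351 -0.0409  0.2597] tool x [ 0.001  1.    -0.   ] tool d/0.04: [ 7.759 -1.002 -0.01 ] F [ 1.66  0.06 -0.2 ] w 1.0
```

Call:
play_rows([
  {"dx": 0.9,"dy": -0.1,"dz": 0,"roll": 0,"fingers": 0},
  {"dx": 0.9,"dy": -0.1,"dz": 0,"roll": 0,"fingers": 0},
  {"dx": 0.9,"dy": -0.1,"dz": 0,"roll": 0,"fingers": 0},
  {"dx": 0.9,"dy": -0.1,"dz": 0,"roll": 0,"fingers": 0},
  {"dx": 0.9,"dy": -0.1,"dz": 0,"roll": 0,"fingers": 0},
  {"dx": 0.9,"dy": -0.1,"dz": 0,"roll": 0,"fingers": 0},
  {"dx": 0.9,"dy": -0.1,"dz": 0,"roll": 0,"fingers": 0},
  {"dx": 0.7,"dy": -0.1,"dz": 0,"roll": 0,"fingers": 0},
  {"dx": 0.5,"dy": -0.1,"dz": 0,"roll": 0,"fingers": 0},
  {"dx": 0.26,"dy": -0.1,"dz": 0,"roll": 0,"fingers": 0},
  {"dx": 0,"dy": 0,"dz": 0.6,"roll": 0,"fingers": 0},
  {"dx": 0,"dy": 0,"dz": 0.7,"roll": 0,"fingers": 0},
  {"dx": 0,"dy": 0,"dz": 0.7,"roll": 0,"fingers": 0},
  {"dx": 0,"dy": 0,"dz": 0.5,"roll": 0,"fingers": 0},
  {"dx": 0,"dy": 0,"dz": 0,"roll": 0,"fingers": 0},
])

```text
time: 5.13
tool_pos: [0.3924, 0.2654, 0.1545]
tcp_rot: [-2.221, -2.219, 0.014]
wrist_force: [-0.8, -1.3, 0.1]
width: 1.002
```

```bash
python3 - <<'E'
from h import *
go([.3953,.2700,.0993])
c=cam('scene'); save(c,'pics/pre.png',(230,170,390,290),5)
E
```

```text
t 5.13 tcp [0.3924 0.2654 0.1545] tool x [ 0.001  1.    -0.005] tool d/0.04: [0.123 0.084 1.378] F [-0.84 -1.34  0.11] w 1.002
```

View pics/pre.png

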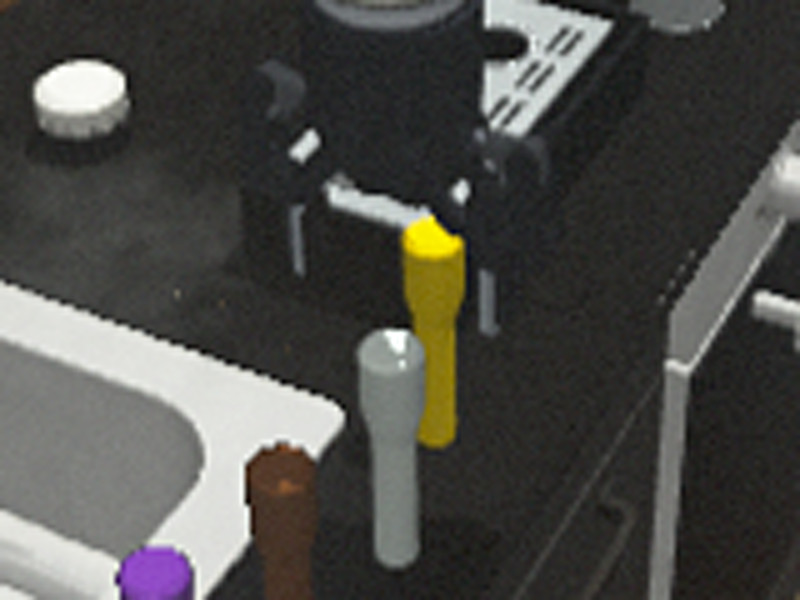

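The gripper stands above the white post with the fingers either side of it in x: post head at (390,345), fingertips at (295,265) and (490,325). The yellow post (432,330) is clear of the fingers. Next I go down.

Call:
play_rows([
  {"dx": 0,"dy": 0,"dz": 0.4,"roll": 0,"fingers": 0},
  {"dx": 0,"dy": 0,"dz": 0.3,"roll": 0,"fingers": 0},
  {"dx": 0,"dy": 0,"dz": 0.3,"roll": 0,"fingers": 0},
  {"dx": 0,"dy": 0,"dz": 0,"roll": 0,"fingers": 0},
  {"dx": 0,"dy": 0,"dz": 0,"roll": 0,"fingers": 0},
])

```text
time: 5.6
tool_pos: [0.3954, 0.2676, 0.119]
tcp_rot: [-2.222, -2.22, 0.002]
wrist_force: [0.1, 0.1, 0.8]
width: 1.001
```

```bash
python3 - <<'E'
from h import *
go([.3953,.2700,.0993])
c=np.load('scene0.npy',allow_pickle=True).item(); print(proj(c,[.3924,.2654,.1545]))
t=np.load('top0.npy',allow_pickle=True).item()
# post head by colour: top cam
for c,box in((t,(232,212,260,236)),(c,(290,225,330,250))):
    g=c['pixels'].min(-1); a,b,x,y=box; m=np.zeros_like(g); m[b:y,a:x]=g[b:y,a:x]>130
    if c is t:
        ct=max(cv2.findContours(m,0,2)[0],key=cv2.contourArea); e=cv2.minEnclosingCircle(ct); print(e,ray(c,*e[0],.136))
E
```

```text
t 5.6 tcp [0.3954 0.2676 0.119 ] tool x [ 0.001  1.    -0.001] tool d/0.04: [ 0.06  -0.002  0.493] F [0.14 0.1  0.76] w 1.001
(np.float64(310.14425135210047), np.float64(232.36577002977367))
((245.0, 223.0), 5.385264873504639) [0.39753564 0.26828562 0.136     ]
```

Call:
play_rows([
  {"dx": 0.03,"dy": 0,"dz": 0.25,"roll": 0,"fingers": 0},
  {"dx": 0,"dy": 0,"dz": 0.24,"roll": 0,"fingers": 0},
  {"dx": 0,"dy": 0,"dz": 0,"roll": 0,"fingers": 0},
  {"dx": 0,"dy": 0,"dz": 0,"roll": 0,"fingers": 1},
  {"dx": 0,"dy": 0,"dz": 0,"roll": 0,"fingers": 1},
  {"dx": 0,"dy": 0,"dz": 0,"roll": 0,"fingers": 1},
  {"dx": 0,"dy": 0,"dz": 0,"roll": 0,"fingers": 1},
  {"dx": 0,"dy": 0,"dz": 0,"roll": 0,"fingers": 1},
  {"dx": 0,"dy": 0,"dz": 0,"roll": 0,"fingers": 1},
  {"dx": 0,"dy": 0,"dz": 0,"roll": 0,"fingers": 1},
  {"dx": 0,"dy": 0,"dz": 0,"roll": 0,"fingers": 1},
  {"dx": 0,"dy": 0,"dz": 0,"roll": 0,"fingers": 1},
  {"dx": 0,"dy": 0,"dz": 0,"roll": 0,"fingers": 1},
], grip_force=60)

```text
time: 6.68
tool_pos: [0.3964, 0.2695, 0.1003]
tcp_rot: [2.222, 2.22, 0.002]
wrist_force: [1.5, 0.2, 3.6]
width: 0.345
```

```bash
python3 - <<'E'
from h import *
go([.3953,.2700,.29])
E
```

```text
t 6.68 tcp [0.3964 0.2695 0.1003] tool x [0.001 1.    0.001] tool d/0.04: [ 0.016 -0.02  -4.743] F [1.45 0.25 3.6 ] w 0.345
```

Call:
play_rows([
  {"dx": 0,"dy": 0,"dz": -0.3,"roll": 0,"fingers": 1},
  {"dx": 0,"dy": 0,"dz": -0.5,"roll": 0,"fingers": 1},
  {"dx": 0,"dy": 0,"dz": -0.7,"roll": 0,"fingers": 1},
  {"dx": 0,"dy": 0,"dz": -0.8,"roll": 0,"fingers": 1},
  {"dx": 0,"dy": 0,"dz": -0.8,"roll": 0,"fingers": 1},
  {"dx": 0,"dy": 0,"dz": -0.7,"roll": 0,"fingers": 1},
  {"dx": -0.3,"dy": 0,"dz": -0.5,"roll": 0,"fingers": 1},
  {"dx": -0.6,"dy": 0.2,"dz": -0.3,"roll": 0,"fingers": 1},
  {"dx": -0.8,"dy": 0.3,"dz": 0,"roll": 0,"fingers": 1},
  {"dx": -0.8,"dy": 0.3,"dz": 0,"roll": 0,"fingers": 1},
  {"dx": -0.8,"dy": 0.3,"dz": 0,"roll": 0,"fingers": 1},
  {"dx": -0.8,"dy": 0.3,"dz": 0,"roll": 0,"fingers": 1},
  {"dx": -0.8,"dy": 0.3,"dz": 0,"roll": 0,"fingers": 1},
  {"dx": -0.8,"dy": 0.3,"dz": 0,"roll": 0,"fingers": 1},
  {"dx": -0.8,"dy": 0.3,"dz": 0,"roll": 0,"fingers": 1},
  {"dx": -0.8,"dy": 0.2,"dz": 0,"roll": 0,"fingers": 1},
  {"dx": -0.7,"dy": 0.2,"dz": 0,"roll": 0,"fingers": 1},
  {"dx": -0.4,"dy": 0.1,"dz": 0,"roll": 0,"fingers": 1},
  {"dx": 0,"dy": 0,"dz": 0,"roll": 0,"fingers": 1},
  {"dx": 0,"dy": 0,"dz": 0,"roll": 0,"fingers": 1},
])

```text
time: 8.35
tool_pos: [0.5067, -0.0674, 0.2824]
tcp_rot: [-2.223, -2.216, 0.002]
wrist_force: [0.2, 0.1, -1.6]
width: 0.341
```

```bash
python3 - <<'E'
from h import *
go([.5109,-.0868,.29])
s=cam('scene');save(s,'pics/held.png',(270,60,430,220),3.7)
W=cloud(s); t=cam('top'); Wt=cloud(t)
tp=bot.read_state()['tool_pos']
# shank points near the tool axis, below the fingers
for nm,w in(('s',W),('t',Wt)):
    w=w.reshape(-1,3); m=(np.hypot(*(w[:,:2]-tp[:2]).T)<.03)&(w[:,2]>.17)&(w[:,2]<tp[2]-.01); q=w[m]; print(nm,len(q))
    for z in (.19,.21,.23,.25,.265):
        r=q[abs(q[:,2]-z)<.01]
        if len(r)>3: print(z,len(r),np.median(r,0).round(4),r.min(0).round(4),r.max(0).round(4))
E
```

```text
t 8.35 tcp [ 0.5067 -0.0674  0.2824] tool x [0.003 1.    0.001] tool d/0.04: [-0.486  0.106 -0.191] F [ 0.16  0.08 -1.56] w 0.341
s 211
0.19 35 [ 0.5029 -0.0606  0.1911] [ 0.4961 -0.0699  0.184 ] [ 0.5126 -0.0556  0.1987]
0.21 46 [ 0.503  -0.0605  0.2112] [ 0.4952 -0.0684  0.2   ] [ 0.5143 -0.0541  0.219 ]
0.23 47 [ 0.5023 -0.0607  0.231 ] [ 0.4953 -0.0766  0.2202] [ 0.5136 -0.0563  0.2397]
0.25 52 [ 0.5019 -0.0618  0.2494] [ 0.4953 -0.0738  0.2406] [ 0.5139 -0.0567  0.2597]
0.265 44 [ 0.5015 -0.0597  0.2638] [ 0.4943 -0.0723  0.2555] [ 0.5173 -0.0531  0.2728]
t 0
```

View pics/held.png

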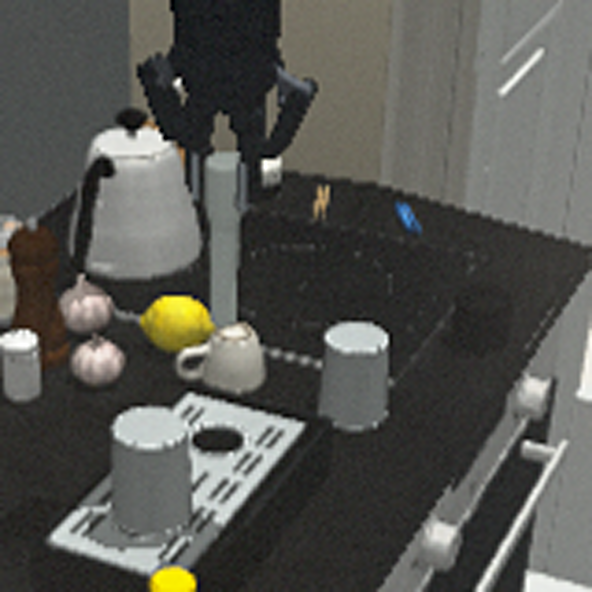

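The post is held upright (tip at about (225,325)). The drainer, other beaker (150,470) and free beaker (355,375) are untouched. Next I align over the measured socket.

Call:
play_rows([
  {"dx": -0.25,"dy": 0.05,"dz": 0,"roll": 0,"fingers": 1},
  {"dx": -0.23,"dy": 0.05,"dz": 0,"roll": 0,"fingers": 1},
  {"dx": 0,"dy": 0,"dz": 0.4,"roll": 0,"fingers": 1},
  {"dx": 0,"dy": 0,"dz": 0.6,"roll": 0,"fingers": 1},
  {"dx": 0,"dy": 0,"dz": 0.5,"roll": 0,"fingers": 1},
  {"dx": 0,"dy": 0,"dz": 0.3,"roll": 0,"fingers": 1},
  {"dx": 0,"dy": 0,"dz": 0,"roll": 0,"fingers": 1},
  {"dx": 0,"dy": 0,"dz": 0,"roll": 0,"fingers": 1},
  {"dx": 0,"dy": 0,"dz": 0,"roll": 0,"fingers": 1},
])

```text
time: 9.2
tool_pos: [0.5124, -0.0863, 0.213]
tcp_rot: [2.221, 2.22, 0.002]
wrist_force: [-1.2, 0.4, 0.0]
width: 0.342
```

```bash
python3 - <<'E'
from h import *
go([.5109,-.0866,.132])
E
```

```text
t 9.2 tcp [ 0.5124 -0.0863  0.213 ] tool x [ 0.  1. -0.] tool d/0.04: [-0.007 -0.041  2.024] F [-1.22  0.41  0.02] w 0.342
```

Call:
play_rows([
  {"dx": 0,"dy": -0.02,"dz": 0.4,"roll": 0,"fingers": 1},
  {"dx": 0,"dy": 0,"dz": 0.6,"roll": 0,"fingers": 1},
  {"dx": 0,"dy": 0,"dz": 0.5,"roll": 0,"fingers": 1},
  {"dx": 0,"dy": 0,"dz": 0.3,"roll": 0,"fingers": 1},
  {"dx": 0,"dy": 0,"dz": 0.1,"roll": 0,"fingers": 1},
  {"dx": 0,"dy": 0,"dz": 0,"roll": 0,"fingers": 1},
  {"dx": 0,"dy": 0,"dz": 0,"roll": 0,"fingers": 1},
])

```text
time: 9.78
tool_pos: [0.5117, -0.0863, 0.137]
tcp_rot: [2.221, 2.22, 0.002]
wrist_force: [0.0, 0.1, -0.3]
width: 0.342
```

Call:
play_rows([
  {"dx": 0,"dy": 0,"dz": 0,"roll": 0,"fingers": 1},
])

```text
time: 9.87
tool_pos: [0.5121, -0.0864, 0.1374]
tcp_rot: [2.22, 2.219, 0.003]
wrist_force: [0.3, 0.2, -0.8]
width: 0.343
```

Call:
play_rows([
  {"dx": 0,"dy": 0,"dz": 0,"roll": 0,"fingers": 1},
])

```text
time: 9.95
tool_pos: [0.5119, -0.0864, 0.1373]
tcp_rot: [2.22, 2.219, 0.002]
wrist_force: [-0.2, -0.0, -0.9]
width: 0.344
```

Call:
play_rows([
  {"dx": -0.005,"dy": -0.025,"dz": 0.1,"roll": 0,"fingers": 1},
  {"dx": 0,"dy": 0,"dz": 0.1,"roll": 0,"fingers": 1},
  {"dx": 0,"dy": 0,"dz": 0.03,"roll": 0,"fingers": 1},
  {"dx": 0,"dy": 0,"dz": 0.02,"roll": 0,"fingers": 1},
  {"dx": 0,"dy": 0,"dz": 0.02,"roll": 0,"fingers": 1},
  {"dx": 0,"dy": 0,"dz": 0,"roll": 0,"fingers": 1},
])

```text
time: 10.45
tool_pos: [0.5099, -0.0865, 0.1256]
tcp_rot: [2.222, 2.221, -0.0]
wrist_force: [-0.7, -0.3, 5.4]
width: 0.343
```

Call:
play_rows([
  {"dx": 0,"dy": 0,"dz": 0.02,"roll": 0,"fingers": 1},
  {"dx": 0,"dy": 0,"dz": 0.02,"roll": 0,"fingers": 1},
  {"dx": 0,"dy": 0,"dz": 0,"roll": 0,"fingers": 1},
])

```text
time: 10.7
tool_pos: [0.5102, -0.0867, 0.1248]
tcp_rot: [2.221, 2.22, 0.0]
wrist_force: [-2.3, -0.4, 9.0]
width: 0.349
```

Call:
play_rows([
  {"dx": 0,"dy": -0.02,"dz": 0,"roll": 0,"fingers": 1},
  {"dx": 0,"dy": -0.02,"dz": 0,"roll": 0,"fingers": 1},
  {"dx": 0,"dy": 0,"dz": 0,"roll": 0,"fingers": 1},
])

```text
time: 10.95
tool_pos: [0.5095, -0.0867, 0.1251]
tcp_rot: [2.22, 2.219, 0.003]
wrist_force: [0.3, -0.2, 7.9]
width: 0.345
```

```bash
python3 - <<'E'
from h import *
go([.5109,-.0866,.132]); print(bot.read_state()['torque'])
E
```

```text
t 10.95 tcp [ 0.5095 -0.0867  0.1251] tool x [ 0.001  1.    -0.001] tool d/0.04: [ 0.001  0.036 -0.172] F [ 0.28 -0.2   7.89] w 0.345
[-0.03792614  0.31890739 -0.01478878]
```

Call:
play_rows([
  {"dx": 0,"dy": 0.02,"dz": 0,"roll": 0,"fingers": 1},
  {"dx": 0,"dy": 0.02,"dz": 0,"roll": 0,"fingers": 1},
  {"dx": 0,"dy": 0.02,"dz": 0,"roll": 0,"fingers": 1},
  {"dx": 0,"dy": 0.02,"dz": 0,"roll": 0,"fingers": 1},
])

```text
time: 11.28
tool_pos: [0.511, -0.0867, 0.1247]
tcp_rot: [-2.221, -2.221, 0.002]
wrist_force: [-5.0, -1.5, 10.0]
width: 0.348
```

Call:
play_rows([
  {"dx": 0,"dy": 0.02,"dz": 0,"roll": 0,"fingers": 1},
  {"dx": 0,"dy": 0.02,"dz": 0,"roll": 0,"fingers": 1},
])

```text
time: 11.45
tool_pos: [0.5117, -0.0867, 0.1244]
tcp_rot: [-2.22, -2.22, 0.004]
wrist_force: [-6.6, -1.3, 11.1]
width: 0.346
```

Call:
play_rows([
  {"dx": 0,"dy": 0.02,"dz": 0,"roll": 0,"fingers": 1},
  {"dx": 0,"dy": 0.02,"dz": 0,"roll": 0,"fingers": 1},
])

```text
time: 11.62
tool_pos: [0.5124, -0.0867, 0.1242]
tcp_rot: [-2.219, -2.219, 0.006]
wrist_force: [-7.3, -1.9, 11.1]
width: 0.344
```

Call:
play_rows([
  {"dx": -0.02,"dy": 0,"dz": 0,"roll": 0,"fingers": 1},
  {"dx": -0.02,"dy": 0,"dz": 0,"roll": 0,"fingers": 1},
])

```text
time: 11.78
tool_pos: [0.5125, -0.0877, 0.1241]
tcp_rot: [-2.219, -2.218, 0.005]
wrist_force: [-6.7, 1.2, 9.7]
width: 0.344
```

Call:
play_rows([
  {"dx": -0.02,"dy": 0,"dz": 0,"roll": 0,"fingers": 1},
  {"dx": -0.02,"dy": 0,"dz": 0,"roll": 0,"fingers": 1},
])

```text
time: 11.95
tool_pos: [0.5125, -0.0887, 0.124]
tcp_rot: [-2.219, -2.217, 0.003]
wrist_force: [-6.3, 2.7, 10.6]
width: 0.342
```

```bash
python3 - <<'E'
from h import *
go([.5109,-.0866,.132]); print(bot.read_state()['torque'])
E
```

```text
t 11.95 tcp [ 0.5125 -0.0887  0.124 ] tool x [0.001 1.    0.002] tool d/0.04: [ 0.053 -0.041 -0.2  ] F [-6.33  2.71 10.62] w 0.342
[ 0.88551192  1.85087317 -0.01189841]
```

Call:
play_rows([
  {"dx": 0,"dy": 0,"dz": -0.1,"roll": 0,"fingers": 1},
  {"dx": 0,"dy": 0,"dz": -0.05,"roll": 0,"fingers": 1},
  {"dx": 0,"dy": 0,"dz": 0,"roll": 0,"fingers": 1},
  {"dx": 0,"dy": 0,"dz": 0,"roll": 0,"fingers": 1},
])

```text
time: 12.28
tool_pos: [0.5147, -0.0896, 0.1293]
tcp_rot: [2.222, 2.22, 0.0]
wrist_force: [0.0, 0.5, -1.5]
width: 0.344
```

```bash
python3 - <<'E'
from h import *
go([.512,-.0875,.128]); print(bot.read_state()['torque'])
s=cam('scene'); W=cloud(s).reshape(-1,3); tp=bot.read_state()['tool_pos']
q=W[(np.hypot(*(W[:,:2]-tp[:2]).T)<.03)&(W[:,2]>.057)&(W[:,2]<tp[2]-.008)]
for z in (.065,.075,.085,.095,.105,.115):
    r=q[abs(q[:,2]-z)<.006]
    if len(r)>3: print(z,len(r),np.median(r,0).round(4))
E
```

```text
t 12.28 tcp [ 0.5147 -0.0896  0.1293] tool x [ 0.001  1.    -0.   ] tool d/0.04: [ 0.053 -0.069  0.031] F [ 0.01  0.48 -1.5 ] w 0.344
[ 0.02930698 -0.01348095  0.00405849]
0.065 23 [ 0.5119 -0.083   0.0659]
0.075 25 [ 0.5116 -0.083   0.0756]
0.085 26 [ 0.5104 -0.0839  0.0849]
0.095 28 [ 0.5121 -0.0828  0.0938]
0.105 25 [ 0.5091 -0.0839  0.1035]
0.115 21 [ 0.5086 -0.0823  0.1147]
```

Call:
play_rows([
  {"dx": 0.05,"dy": -0.07,"dz": 0,"roll": 0,"fingers": 1},
  {"dx": 0,"dy": 0,"dz": 0,"roll": 0,"fingers": 1},
  {"dx": 0,"dy": 0,"dz": 0.05,"roll": 0,"fingers": 1},
  {"dx": 0,"dy": 0,"dz": 0.05,"roll": 0,"fingers": 1},
  {"dx": 0,"dy": 0,"dz": 0.03,"roll": 0,"fingers": 1},
  {"dx": 0,"dy": 0,"dz": 0,"roll": 0,"fingers": 1},
])

```text
time: 12.83
tool_pos: [0.5121, -0.0875, 0.124]
tcp_rot: [2.222, 2.22, 0.001]
wrist_force: [0.9, 0.9, -2.1]
width: 0.344
```

```bash
python3 - <<'E'
from h import *
go([.512,-.0875,.128]); print(bot.read_state()['torque'])
E
```

```text
t 12.83 tcp [ 0.5121 -0.0875  0.124 ] tool x [0.001 1.    0.   ] tool d/0.04: [ 0.    -0.003 -0.099] F [ 0.91  0.88 -2.06] w 0.344
[ 0.12513868 -0.36580541 -0.00921004]
```

z is now 0.124 with no upward force, below the floor contact at about 0.1257, so it has entered the socket. I push on gently.

Call:
play_rows([
  {"dx": 0,"dy": 0,"dz": 0.05,"roll": 0,"fingers": 1},
  {"dx": 0,"dy": 0,"dz": 0.05,"roll": 0,"fingers": 1},
  {"dx": 0,"dy": 0,"dz": 0,"roll": 0,"fingers": 1},
])

```text
time: 13.08
tool_pos: [0.5121, -0.0875, 0.1199]
tcp_rot: [2.222, 2.22, 0.001]
wrist_force: [1.2, -0.0, -1.0]
width: 0.345
```

```bash
python3 - <<'E'
from h import *
go([.512,-.0875,.1043]); print(bot.read_state()['torque'])
E
```

```text
t 13.08 tcp [ 0.5121 -0.0875  0.1199] tool x [0.001 1.    0.   ] tool d/0.04: [ 0.    -0.003  0.39 ] F [ 1.18 -0.02 -1.02] w 0.345
[ 0.09735166 -0.51462664 -0.01618646]
```

Call:
play_rows([
  {"dx": 0,"dy": 0.01,"dz": 0.07,"roll": 0,"fingers": 1},
  {"dx": 0,"dy": 0,"dz": 0.07,"roll": 0,"fingers": 1},
  {"dx": 0,"dy": 0,"dz": 0.07,"roll": 0,"fingers": 1},
  {"dx": 0,"dy": 0,"dz": 0.07,"roll": 0,"fingers": 1},
  {"dx": 0,"dy": 0,"dz": 0,"roll": 0,"fingers": 1},
])

```text
time: 13.5
tool_pos: [0.5122, -0.0875, 0.1083]
tcp_rot: [2.222, 2.221, 0.0]
wrist_force: [1.8, 0.1, -0.9]
width: 0.347
```

```bash
python3 - <<'E'
from h import *
go([.512,-.0875,.1043]); print(bot.read_state()['torque'])
E
```

```text
t 13.5 tcp [ 0.5122 -0.0875  0.1083] tool x [0.001 1.    0.   ] tool d/0.04: [-0.    -0.005  0.101] F [ 1.81  0.13 -0.85] w 0.347
[ 0.09433619 -0.66438277  0.02448116]
```

Call:
play_rows([
  {"dx": 0,"dy": 0.01,"dz": 0.04,"roll": 0,"fingers": 1},
  {"dx": 0,"dy": 0,"dz": 0.03,"roll": 0,"fingers": 1},
  {"dx": 0,"dy": 0,"dz": 0.03,"roll": 0,"fingers": 1},
  {"dx": 0,"dy": 0,"dz": 0.03,"roll": 0,"fingers": 1},
  {"dx": 0,"dy": 0,"dz": 0,"roll": 0,"fingers": 1},
  {"dx": 0,"dy": 0,"dz": 0,"roll": 0,"fingers": 1},
])

```text
time: 14.0
tool_pos: [0.5126, -0.0876, 0.104]
tcp_rot: [2.222, 2.221, 0.0]
wrist_force: [0.9, 0.5, 2.2]
width: 0.343
```

Call:
play_rows([
  {"dx": 0,"dy": 0,"dz": 0.03,"roll": 0,"fingers": 1},
  {"dx": 0,"dy": 0,"dz": 0,"roll": 0,"fingers": 1},
])

```text
time: 14.17
tool_pos: [0.5129, -0.0877, 0.1034]
tcp_rot: [2.221, 2.22, 0.0]
wrist_force: [-0.2, -0.5, 7.6]
width: 0.346
```

Call:
play_rows([
  {"dx": 0,"dy": 0,"dz": -0.04,"roll": 0,"fingers": 1},
  {"dx": 0,"dy": 0,"dz": 0,"roll": 0,"fingers": 0.6},
  {"dx": 0,"dy": 0,"dz": 0,"roll": 0,"fingers": 0.4},
  {"dx": 0,"dy": 0,"dz": 0,"roll": 0,"fingers": 0.2},
  {"dx": 0,"dy": 0,"dz": 0,"roll": 0,"fingers": 0},
  {"dx": 0,"dy": 0,"dz": 0,"roll": 0,"fingers": 0},
  {"dx": 0,"dy": 0,"dz": 0,"roll": 0,"fingers": 0},
  {"dx": 0,"dy": 0,"dz": -0.3,"roll": 0,"fingers": 0},
  {"dx": 0,"dy": 0,"dz": -0.6,"roll": 0,"fingers": 0},
  {"dx": 0,"dy": 0,"dz": -0.8,"roll": 0,"fingers": 0},
  {"dx": 0,"dy": 0,"dz": -0.8,"roll": 0,"fingers": 0},
  {"dx": -0.3,"dy": -0.1,"dz": -0.4,"roll": 0,"fingers": 0},
  {"dx": -0.6,"dy": -0.2,"dz": 0,"roll": 0,"fingers": 0},
  {"dx": -0.8,"dy": -0.2,"dz": 0,"roll": 0,"fingers": 0},
  {"dx": -0.8,"dy": -0.2,"dz": 0,"roll": 0,"fingers": 0},
  {"dx": -0.8,"dy": -0.2,"dz": 0,"roll": 0,"fingers": 0},
  {"dx": -0.6,"dy": -0.2,"dz": 0,"roll": 0,"fingers": 0},
  {"dx": -0.4,"dy": -0.1,"dz": 0,"roll": 0,"fingers": 0},
  {"dx": 0,"dy": 0,"dz": 0,"roll": 0,"fingers": 0},
])

```text
time: 15.75
tool_pos: [0.4637, -0.2625, 0.2212]
tcp_rot: [2.224, 2.216, -0.001]
wrist_force: [0.7, 0.0, -0.0]
width: 1.002
```

```bash
python3 - <<'E'
from h import *
go([.4655,-.2615,.0413])
s=cam('scene');save(s,'pics/seated.png',(270,60,430,220),3.7)
t=cam('top')
for nm,c in(('s',s),('t',t)):
    W=cloud(c).reshape(-1,3)
    for n,xy,r,zr in(('post',(.5125,-.087),.03,(.128,.155)),('other',(.513,.0405),.04,(.13,.16)),('beaker',(.4655,-.2615),.04,(.07,.09))):
        q=W[(np.hypot(W[:,0]-xy[0],W[:,1]-xy[1])<r)&(W[:,2]>zr[0])&(W[:,2]<zr[1])]
        if len(q)>5: print(nm,n,len(q),q.mean(0).round(4),cv2.minAreaRect(q[:,:2].astype(np.float32))[:2],np.median(q[:,2]).round(4))
E
```

```text
t 15.75 tcp [ 0.4637 -0.2625  0.2212] tool x [ 0.004  1.    -0.002] tool d/0.04: [0.034 0.043 4.498] F [ 0.7   0.01 -0.02] w 1.002
s post 65 [ 0.5112 -0.083   0.1368] ((0.5133873820304871, -0.08634880930185318), (0.027394818142056465, 0.029907383024692535)) 0.1377
s other 253 [0.5109 0.0433 0.1414] ((0.5150558948516846, 0.038608066737651825), (0.0553598590195179, 0.05861043930053711)) 0.1428
s beaker 157 [ 0.4652 -0.2588  0.0783] ((0.46687784790992737, -0.26148658990859985), (0.056133657693862915, 0.05724712461233139)) 0.0789
t post 77 [ 0.511  -0.0863  0.1393] ((0.5109018683433533, -0.08650553226470947), (0.025620155036449432, 0.028715705499053)) 0.1389
t other 264 [0.5123 0.0385 0.1441] ((0.5120960474014282, 0.038123033940792084), (0.05350419133901596, 0.05622261017560959)) 0.1438
t beaker 219 [ 0.4649 -0.2593  0.0801] ((0.464898020029068, -0.25967153906822205), (0.04979708790779114, 0.05306725949048996)) 0.0802
```

View pics/seated.png

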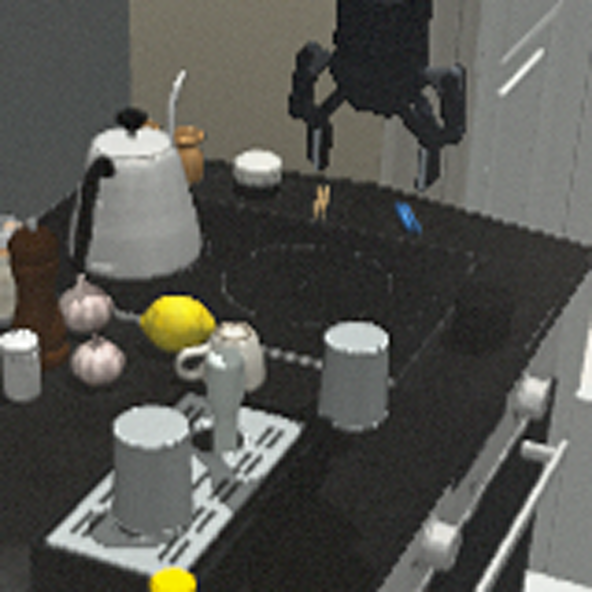

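The post stands in the drainer (head at (225,365), shank through the opening at (205,440)), top measured at 0.139 m against 0.140 expected. The free beaker at (355,375) is below the gripper. The other beaker read about 2 mm differently, so I check that with the same mask on the first pictures, then go down.

```bash
python3 - <<'E'
from h import *
for nm,c in(('s0',np.load('scene0.npy',allow_pickle=True).item()),('t0',np.load('top0.npy',allow_pickle=True).item()),('s',cam('scene')),('t',cam('top'))):
    W=cloud(c).reshape(-1,3)
    for n,xy,r,zr in(('other',(.513,.0405),.04,(.13,.16)),('beaker',(.4655,-.2615),.04,(.07,.09)),('yellow',(.41,.19),.05,(.12,.15)),('grille',(.52,-.0245),.15,(.05,.058))):
        q=W[(np.hypot(W[:,0]-xy[0],W[:,1]-xy[1])<r)&(W[:,2]>zr[0])&(W[:,2]<zr[1])]
        if len(q)>5: print(nm,n,len(q),q.mean(0).round(4),np.round(cv2.minAreaRect(q[:,:2].astype(np.float32))[0],4))
go([.4655,-.2615,.0413])
E
```

```text
s0 other 260 [0.5118 0.0452 0.1409] [0.5139 0.04  ]
s0 beaker 155 [ 0.4651 -0.2587  0.0784] [ 0.4662 -0.2614]
s0 yellow 125 [0.416  0.1905 0.1315] [0.4175 0.1871]
s0 grille 1390 [ 0.5106 -0.0159  0.0538] [ 0.5137 -0.0243]
t0 other 265 [0.5126 0.0404 0.1438] [0.5122 0.0413]
t0 beaker 243 [ 0.4651 -0.2619  0.0799] [ 0.4649 -0.263 ]
t0 yellow 74 [0.4169 0.1865 0.1345] [0.4162 0.1867]
t0 grille 1555 [ 0.5195 -0.0309  0.0541] [ 0.5123 -0.022 ]
s other 260 [0.5113 0.0437 0.1411] [0.5141 0.0386]
s beaker 158 [ 0.4648 -0.2588  0.0783] [ 0.467  -0.2637]
s yellow 123 [0.4158 0.1907 0.1319] [0.4191 0.1876]
s grille 1327 [ 0.5089 -0.0096  0.0537] [ 0.5143 -0.0231]
t other 266 [0.5123 0.0386 0.1438] [0.5119 0.0381]
t beaker 211 [ 0.465  -0.2583  0.0796] [ 0.4642 -0.2586]
t yellow 75 [0.4169 0.1863 0.1352] [0.4162 0.1854]
t grille 1602 [ 0.5202 -0.0293  0.0542] [ 0.5121 -0.0224]
t 15.95 tcp [ 0.4646 -0.2587  0.2205] tool x [0. 1. 0.] tool d/0.04: [-0.071  0.02   4.479] F [-0.17 -0.1   0.14] w 1.002
```

Call:
play_rows([
  {"dx": 0.02,"dy": 0.04,"dz": 0.4,"roll": 0,"fingers": 0},
  {"dx": 0,"dy": 0,"dz": 0.7,"roll": 0,"fingers": 0},
  {"dx": 0,"dy": 0,"dz": 0.7,"roll": 0,"fingers": 0},
  {"dx": 0,"dy": 0,"dz": 0.6,"roll": 0,"fingers": 0},
  {"dx": 0,"dy": 0,"dz": 0.3,"roll": 0,"fingers": 0},
  {"dx": 0,"dy": 0,"dz": 0,"roll": 0,"fingers": 0},
  {"dx": 0,"dy": 0,"dz": 0,"roll": 0,"fingers": 0},
])

```text
time: 16.53
tool_pos: [0.4661, -0.2579, 0.112]
tcp_rot: [-2.22, -2.221, 0.0]
wrist_force: [0.6, -1.3, 0.4]
width: 1.001
```

Call:
play_rows([
  {"dx": -0.08,"dy": -0.02,"dz": 0.3,"roll": 0,"fingers": 0},
  {"dx": 0,"dy": 0,"dz": 0.5,"roll": 0,"fingers": 0},
  {"dx": 0,"dy": 0,"dz": 0.5,"roll": 0,"fingers": 0},
  {"dx": 0,"dy": 0,"dz": 0.35,"roll": 0,"fingers": 0},
  {"dx": 0,"dy": 0,"dz": 0.1,"roll": 0,"fingers": 0},
  {"dx": 0,"dy": 0,"dz": 0,"roll": 0,"fingers": 0},
  {"dx": 0,"dy": 0,"dz": 0,"roll": 0,"fingers": 0},
  {"dx": 0,"dy": 0,"dz": 0,"roll": 0,"fingers": 0.3},
  {"dx": 0,"dy": 0,"dz": 0,"roll": 0,"fingers": 0.5},
  {"dx": 0,"dy": 0,"dz": 0,"roll": 0,"fingers": 1},
  {"dx": 0,"dy": 0,"dz": 0,"roll": 0,"fingers": 1},
  {"dx": 0,"dy": 0,"dz": 0,"roll": 0,"fingers": 1},
  {"dx": 0,"dy": 0,"dz": 0,"roll": 0,"fingers": 1},
  {"dx": 0,"dy": 0,"dz": 0,"roll": 0,"fingers": 1},
], grip_force=35)

```text
time: 17.7
tool_pos: [0.4665, -0.2627, 0.0441]
tcp_rot: [2.22, 2.219, 0.001]
wrist_force: [-1.2, 0.7, 5.5]
width: 0.686
```

```bash
python3 - <<'E'
from h import *
go([.512,-.0872,.26])
E
```

```text
t 17.7 tcp [ 0.4665 -0.2627  0.0441] tool x [ 0.001  1.    -0.002] tool d/0.04: [ 4.38   1.149 -5.401] F [-1.21  0.67  5.5 ] w 0.686
```

Call:
play_rows([
  {"dx": 0,"dy": 0,"dz": -0.2,"roll": 0,"fingers": 1},
  {"dx": 0,"dy": 0,"dz": -0.4,"roll": 0,"fingers": 1},
  {"dx": 0,"dy": 0,"dz": -0.7,"roll": 0,"fingers": 1},
  {"dx": 0,"dy": 0,"dz": -0.8,"roll": 0,"fingers": 1},
  {"dx": 0,"dy": 0,"dz": -0.8,"roll": 0,"fingers": 1},
  {"dx": 0,"dy": 0,"dz": -0.7,"roll": 0,"fingers": 1},
  {"dx": 0,"dy": 0,"dz": -0.5,"roll": 0,"fingers": 1},
  {"dx": 0.3,"dy": 0.1,"dz": -0.2,"roll": 0,"fingers": 1},
  {"dx": 0.5,"dy": 0.15,"dz": 0,"roll": 0,"fingers": 1},
  {"dx": 0.6,"dy": 0.15,"dz": 0,"roll": 0,"fingers": 1},
  {"dx": 0.7,"dy": 0.15,"dz": 0,"roll": 0,"fingers": 1},
  {"dx": 0.7,"dy": 0.15,"dz": 0,"roll": 0,"fingers": 1},
  {"dx": 0.6,"dy": 0.15,"dz": 0,"roll": 0,"fingers": 1},
  {"dx": 0.5,"dy": 0.15,"dz": 0,"roll": 0,"fingers": 1},
  {"dx": 0.3,"dy": 0.1,"dz": 0,"roll": 0,"fingers": 1},
  {"dx": 0.15,"dy": 0.05,"dz": 0,"roll": 0,"fingers": 1},
  {"dx": 0,"dy": 0,"dz": 0,"roll": 0,"fingers": 1},
  {"dx": 0,"dy": 0,"dz": 0,"roll": 0,"fingers": 1},
])

```text
time: 19.2
tool_pos: [0.5111, -0.0881, 0.2138]
tcp_rot: [-2.221, -2.221, 0.001]
wrist_force: [0.1, -0.3, -1.4]
width: 0.692
```

```bash
python3 - <<'E'
from h import *
go([.5122,-.088,.15])
s=cam('scene'); save(s,'pics/over.png',(270,60,430,220),3.7)
W=cloud(s).reshape(-1,3)
q=W[(np.hypot(W[:,0]-.513,W[:,1]-.0405)<.04)&(W[:,2]>.13)&(W[:,2]<.16)]; print('other',len(q),q.mean(0).round(4))
E
```

```text
t 19.2 tcp [ 0.5111 -0.0881  0.2138] tool x [-0.     1.    -0.001] tool d/0.04: [0.004 0.03  1.595] F [ 0.09 -0.3  -1.38] w 0.692
other 256 [0.5112 0.0435 0.1413]
```

View pics/over.png

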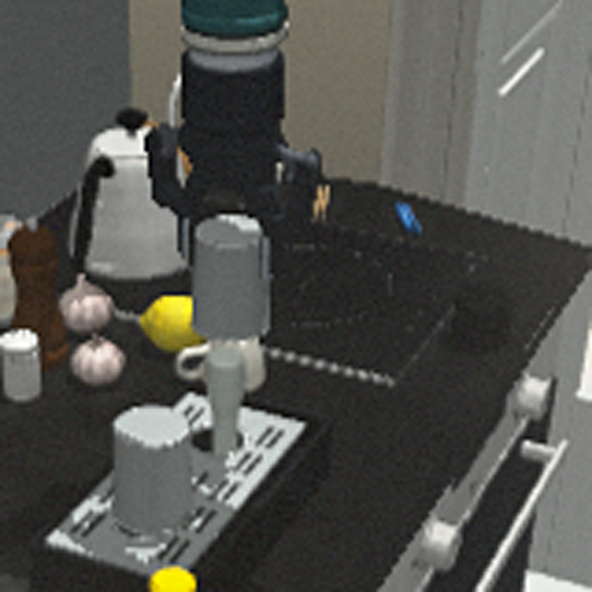

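The beaker hangs upright, mouth at (232,335), above the post head at (227,360). The other beaker is in place. Next I lower it.

Call:
play_rows([
  {"dx": 0,"dy": 0.03,"dz": 0.2,"roll": 0,"fingers": 1},
  {"dx": 0,"dy": 0,"dz": 0.3,"roll": 0,"fingers": 1},
  {"dx": 0,"dy": 0,"dz": 0.4,"roll": 0,"fingers": 1},
  {"dx": 0,"dy": 0,"dz": 0.4,"roll": 0,"fingers": 1},
  {"dx": 0,"dy": 0,"dz": 0.4,"roll": 0,"fingers": 1},
  {"dx": 0,"dy": 0,"dz": 0.3,"roll": 0,"fingers": 1},
  {"dx": 0,"dy": 0,"dz": 0.2,"roll": 0,"fingers": 1},
  {"dx": 0,"dy": 0,"dz": 0.1,"roll": 0,"fingers": 1},
  {"dx": 0,"dy": 0,"dz": 0.1,"roll": 0,"fingers": 1},
  {"dx": 0,"dy": 0,"dz": 0,"roll": 0,"fingers": 1},
  {"dx": 0,"dy": 0,"dz": 0,"roll": 0,"fingers": 1},
])

```text
time: 20.17
tool_pos: [0.5129, -0.0881, 0.1185]
tcp_rot: [2.222, 2.22, 0.001]
wrist_force: [-0.2, 0.2, -0.1]
width: 0.687
```

Call:
play_rows([
  {"dx": 0,"dy": 0,"dz": 0.08,"roll": 0,"fingers": 1},
  {"dx": 0,"dy": 0,"dz": 0.06,"roll": 0,"fingers": 1},
  {"dx": 0,"dy": 0,"dz": 0.04,"roll": 0,"fingers": 1},
  {"dx": 0,"dy": 0,"dz": 0.03,"roll": 0,"fingers": 1},
  {"dx": 0,"dy": 0,"dz": 0,"roll": 0,"fingers": 1},
])

```text
time: 20.58
tool_pos: [0.5123, -0.0879, 0.1094]
tcp_rot: [-2.222, -2.221, 0.0]
wrist_force: [0.2, -0.4, -1.3]
width: 0.688
```

Call:
play_rows([
  {"dx": 0,"dy": 0,"dz": 0.02,"roll": 0,"fingers": 1},
  {"dx": 0,"dy": 0,"dz": 0.02,"roll": 0,"fingers": 1},
  {"dx": 0,"dy": 0,"dz": 0,"roll": 0,"fingers": 1},
])

```text
time: 20.83
tool_pos: [0.5126, -0.088, 0.1081]
tcp_rot: [2.222, 2.221, 0.0]
wrist_force: [-0.1, 0.7, -0.2]
width: 0.691
```

Call:
play_rows([
  {"dx": 0,"dy": 0,"dz": 0.02,"roll": 0,"fingers": 1},
  {"dx": 0,"dy": 0,"dz": 0.01,"roll": 0,"fingers": 1},
  {"dx": 0,"dy": 0,"dz": 0,"roll": 0,"fingers": 1},
])

```text
time: 21.08
tool_pos: [0.5132, -0.0881, 0.1077]
tcp_rot: [2.221, 2.22, 0.001]
wrist_force: [-0.4, -0.2, 3.4]
width: 0.691
```

Call:
play_rows([
  {"dx": 0,"dy": 0,"dz": -0.02,"roll": 0,"fingers": 0.28},
  {"dx": 0,"dy": 0,"dz": 0,"roll": 0,"fingers": 0.24},
  {"dx": 0,"dy": 0,"dz": 0,"roll": 0,"fingers": 0.2},
  {"dx": 0,"dy": 0,"dz": 0,"roll": 0,"fingers": 0.1},
  {"dx": 0,"dy": 0,"dz": 0,"roll": 0,"fingers": 0},
  {"dx": 0,"dy": 0,"dz": 0,"roll": 0,"fingers": 0},
  {"dx": 0,"dy": 0,"dz": 0,"roll": 0,"fingers": 0},
  {"dx": 0,"dy": 0,"dz": -0.2,"roll": 0,"fingers": 0},
  {"dx": 0,"dy": 0,"dz": -0.4,"roll": 0,"fingers": 0},
  {"dx": 0,"dy": 0,"dz": -0.7,"roll": 0,"fingers": 0},
  {"dx": 0,"dy": 0,"dz": -0.8,"roll": 0,"fingers": 0},
  {"dx": 0,"dy": 0,"dz": -0.8,"roll": 0,"fingers": 0},
  {"dx": 0,"dy": 0,"dz": -0.6,"roll": 0,"fingers": 0},
  {"dx": -0.5,"dy": 0,"dz": -0.3,"roll": 0,"fingers": 0},
  {"dx": -0.8,"dy": 0,"dz": 0,"roll": 0,"fingers": 0},
  {"dx": -0.8,"dy": 0,"dz": 0,"roll": 0,"fingers": 0},
  {"dx": -0.8,"dy": 0,"dz": 0,"roll": 0,"fingers": 0},
  {"dx": -0.5,"dy": 0,"dz": 0,"roll": 0,"fingers": 0},
  {"dx": 0,"dy": 0,"dz": 0,"roll": 0,"fingers": 0},
  {"dx": 0,"dy": 0,"dz": 0,"roll": 0,"fingers": 0},
])

```text
time: 22.75
tool_pos: [0.5122, -0.2248, 0.2601]
tcp_rot: [-2.225, -2.218, -0.001]
wrist_force: [-0.4, 0.0, -0.3]
width: 1.0
```

```bash
python3 - <<'E'
from h import *
go([.5122,-.088,.15])
s=cam('scene'); save(s,'pics/end.png',(270,60,430,220),3.7)
for nm,c in(('s',s),('t',cam('top'))):
    W=cloud(c).reshape(-1,3)
    for n,xy in(('other',(.513,.0405)),('placed',(.5125,-.088))):
        q=W[(np.hypot(W[:,0]-xy[0],W[:,1]-xy[1])<.04)&(W[:,2]>.13)&(W[:,2]<.16)]; print(nm,n,len(q),q.mean(0).round(4),np.round(cv2.minAreaRect(q[:,:2].astype(np.float32))[0],4))
E
```

```text
t 22.75 tcp [ 0.5122 -0.2248  0.2601] tool x [0.003 1.    0.   ] tool d/0.04: [ 3.418 -0.011  2.753] F [-0.44  0.05 -0.34] w 1.0
s other 259 [0.5116 0.0434 0.1413] [0.5148 0.0385]
s placed 218 [ 0.5093 -0.0827  0.1411] [ 0.5119 -0.088 ]
t other 263 [0.5124 0.0384 0.144 ] [0.5121 0.0381]
t placed 266 [ 0.5094 -0.0874  0.1436] [ 0.5094 -0.0879]
```

View pics/end.png

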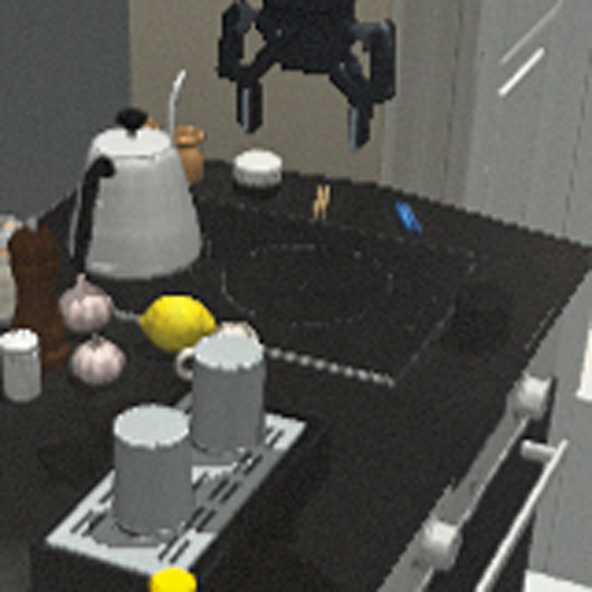

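The placed beaker (228,400) stands level beside the other (152,470), tops at the same height, and the gripper is clear.

```bash
python3 -c "
from workcell import bot
print(bot.finish_job())"
```

```text
the job is handed in; nothing more can be done
None
```

I seated the white post in its socket, set the free beaker upside down on its head, and handed the job in at about 23 s.

- **Finding the socket:** the averaged top-camera depth showed it through the opening. The first touch missed by 1–2 mm and landed on the tray floor at up to about 11 N. I lifted, moved over slightly, and the post dropped in.
- **Seating:** the post bottomed out about 22 mm below the floor contact, with the last reading at 7.6 N. The cameras put its top at about 0.139 m (0.140 m expected).
- **Beaker:** it touched down with 3.4 N. Its top is level and measures about 0.1436 m, the same as the other beaker's and close to the 0.144 m expected. The gripper was clear of everything when I handed in.
- **One check disagreed:** both cameras showed the other beaker about 1.5–2 mm further along −y than in the first pictures. The shift was already there when I looked after seating the post, and it did not change after that. I saw no contact with that beaker and don't know the cause.

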